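# Shut and lock the till-roll box

### The arm

A 7-joint arm with a two-finger parallel gripper is mounted at the origin on a cart in front of the work surface, level with it; the furniture and walls round the work are solid. World frame = base frame: x ahead of the robot, y to its left, z up, the work surface at z = 0. Lengths are in m, angles in rad, forces in N, time in s.
With the tool pointing down it reaches from about 0.35 to 0.9 m from the base axis. Payload 19.9 kg.
Tool frame: the origin (TCP) lies on the centre line of the jaws, within the pads' length; the fingertips stand 11 mm ahead of it and the grasp point (between the pads) lies 8 mm behind it; z points along the fingers, x is the direction in which the jaws open and shut, and the axes are right-handed (so a half turn about z gives the same grasp; the last joint's range is limited). The gripper opens to 94 mm and grips with 3 to 60 N. Pads are 16 mm wide; open, the fingers measure 119 mm over their backs; the gripper's body (75 mm by 177 mm) begins 78 mm behind the grasp point.
Start: joints at [-1.367, 0.417, -0.01, 1.614, 0.005, 1.111, -0.053], TCP at [0.152, 0.606, 0.216] pointing down, gripper open.
Joint ranges: [-2.81, 2.81], [-0.39, 2.02], [-1.27, 1.25], [0.06, 2.57], [-1.19, 4.33], [0.19, 2], [-2.82, 2.82]. Speed limits (rad/s): [1.89, 1.89, 2.39, 2.39, 3.01, 3.01, 3.01].

### API

Orientations are given as a unit quaternion [x, y, z, w].
In Python, from rig import * gives the robot as it stands.
- The arm moves only by the tool servo_tool, never from a script. Its argument "steps" is a list of rows, each an object with "delta_pos": the shift along the tool's x, y, z in cm, a list of three; "twist": the turn, a rotation vector about the tool's x, y, z in degrees, a list of three. A call has 1 to 8 rows; each row is the pose to reach, as a shift and turn from the pose commanded when the call began, along the tool's axes at that moment; what a row does not reach only later rows make up. A row lasts 1/12 s, in which the tool goes at most 41.7 mm and 7.16 degrees, less where a joint would pass 70% of its speed; a pose out of reach is approached as far as the arm can. A call with a gripper value outside its range is refused whole. "gripper" is the finger opening in cm, from 0 to 9.4, set as the call begins (left out, the last holds). The fingers move at their own pace and stop on an object; "squeeze" is the grip in N (left out, the last holds). Time passes only in rows, so rows that repeat a pose let the fingers close. It gives the time, the measured TCP pose, the force and the opening at its end, in the units of the state.
- state(): the state, without advancing time (a new reading comes with each control period).
- camera(name): name is "side" or "top"; returns (picture, depth): 480x640x3 uint8, red, green, blue; 480x640 float32, m along the optical axis (not along the pixel's ray), 0 where there is no reading.
- camera_model(name): a dict with "mtx" (3x3 intrinsics, pixels), "k1" (the pictures are not rectified: a ray, as slopes to the right and down, at radius r is drawn at 1 + k1 r^2 times it, then the intrinsics apply), "pose" (4x4, takes a point from camera to world coordinates). Camera axes: x right, y down, z forward; pixel columns grow to the right and rows downward; lengths in m; the calibration is good to about 2 mm. A picture is of the moment at which its call begins. camera_model takes no time and is no camera call.
- job_done(): hands the job in, once; it reports no verdict.
The state is a dict: "t": time; "joint_pos": joint angles; "joint_velocities": joint speeds; "effort": joint torques, N m; "tcp_pos": TCP position; "orientation": TCP orientation; "ft_force": force on the tool from outside, world axes, zero at the start; "ft_torque": the same for the moment, N m; "finger_gap": finger opening in m.
Only numpy, scipy, OpenCV 4.12 (cv2) and the standard library are available. Lean on these libraries where they do the work, as an engineer would, in place of code of your own. Each camera call takes 0.05 s, during which the arm holds its last target. There are 200 camera calls.

### The job

Swing the lid of the grey till-roll box shut and lock it with its quarter-turn fastener: press the orange-winged head down until you feel it bottom, turn it a quarter turn clockwise, and let it go so that it stays caught. Press and turn gently: do not drive the head hard into its stop or force it round before it is down, and leave the other things on the counter where they are.

Things in the scene. Friction and masses are not known exactly. Their poses are not given: they have to be found in the camera images.
- box: Grey open-topped box fixed to the counter, 200 (x) x 180 (y) x 85 mm tall, walls 4 mm. Origin at the centre of its underside, z up, x from its front to its hinge side, the front facing the robot. The lid's hinge axis runs along y at x = +100 mm, z = 85 mm in this frame.
- lid (a joint): Angle of the blue lid (206 x 186 mm, 6 mm thick, its underside level with the hinge axis), rad: 0 = shut flat on the rim, grows as the front edge swings up, at most 0.95. A friction hinge holds it wherever it is left; a push down of about 5 N near the front edge moves it. Shut, its top is 91 mm above the counter.
- lid_front (a point): Middle of the lid's front edge on its top face, 200 mm from the hinge axis; the axes are the lid's own (x towards the hinge, z out of the top face).
- fastener (a joint): Turn of the fastener head, rad: 0 = open, wing along the box's x; 1.57 = locked, wing along the box's y. Clockwise seen from above is positive; it stops at 1.62. A weak spring (up to 0.025 N m) turns it back to 0 when let go unless the cross pin is caught, and caught it rests at about 1.4 to 1.6.
- fastener_grip (a point): Middle of the orange wing of the fastener head (wing 42 mm long, 12 thick, 20 tall); x along the wing, z up out of the lid; moves with the head. The wing stands on a steel disc, 45 mm across, 6 thick, its top 9 mm below this point. On the lid's centre line, 155 mm from the hinge axis; lid shut and head up, this point is 129 mm above the counter and the disc's underside 23 mm above the lid.
- fastener_foot (a point): Point on the fastener's axis in the lid's top face, 38 mm below fastener_grip while the head is up. The head sinks into the lid against a spring: 3 N at first, 0.3 N more per mm, 20 mm at most. Lid shut, it can turn only when pressed far enough: 3.5 to 15.5 mm, different each time and not measured. 1.5 mm further it meets a firm rubber stop (some 6 N more per mm): the force climbs fast; turn there.
- lock_cup: Steel cup fixed in the box under the fastener, 34 x 34 mm, origin under its centre, 5 mm above the counter. Its slotted keeper, whose height varies, holds the head's cross pin from turning until it is pressed through; forced early, it jams, and the pin must never bear on it or on the stop with over 18 N. After the quarter turn, let go: the spring lifts the pin up to 2.5 mm into a notch and the head stays down and turned.
- mug: White mug with a red-brown inside, 83 x 113 x 93 mm, loose; a bystander to be left alone. Origin at the centre of its underside.
- jar_jam: Glass jam jar with a red lid, 75 mm across, 92 mm tall, loose; a bystander to be left alone. Origin at the centre of its underside.
- stapler: Red and black desk stapler, 34 x 128 x 42 mm, loose; a bystander to be left alone. Origin at the centre of its underside.
- calculator: Desk calculator, 142 x 100 x 19 mm, loose; a bystander to be left alone. Origin at the centre of its underside.
- tape_dispenser: Teal tape dispenser, 135 x 38 x 73 mm, loose; a bystander to be left alone. Origin at the centre of its underside.

How it is judged:
By the outcome, as a careful person would: the job done as asked, in the order asked, and still so for the second after the job is handed in, with the robot touching nothing.
It also fails if it takes over 58 s, if anything falls off the work surface, if the arm or the gripper's body presses on something with over 40 N, if the wrist force passes 120 N, or if a joint passes its speed limit or range.

## Working session

There is one attempt and no reset: what is moved stays moved. The work goes in short steps, Python scripts to look and compute and a tool call to move; the robot and the scene stay as the last step left them, time stands still between calls to the robot, and variables do not carry over. Pictures are saved under pics/ and viewed, about 8 in all and at most 12, crops included, and the job is handed in when it is done.

Besides the shell and the picture viewer there is one more tool, called as name(argument=value, ...), one argument or row to a line, values as JSON. servo_tool: Moves the arm, as the interface text tells. Its arguments: {"type":"object","properties":{"steps":{"type":"array","items":{"type":"object","properties":{"delta_pos":{"type":"array","items":{"type":"number"}},"twist":{"type":"array","items":{"type":"number"}}}}},"gripper":{"type":"number"},"squeeze":{"type":"number"}},"required":["steps"]}

```bash
mkdir -p pics; ls; cat > h.py <<'E'
from rig import *
import numpy as np, cv2
def grab(n,tag):
    p,d=camera(n); cv2.imwrite(f'pics/{tag}.png',p[...,::-1]); np.savez(f'pics/{tag}.npz',p=p,d=d); return p,d
def cloud(n,d):
    m=camera_model(n); K=np.array(m['mtx']); T=np.array(m['pose'])
    v,u=np.mgrid[0:480,0:640].astype(np.float64)
    q=cv2.undistortPoints(np.stack([u.ravel(),v.ravel()],1)[:,None],K,np.array([m['k1'],0,0,0.]))[:,0]
    P=np.c_[q,np.ones(len(q))]*d.reshape(-1,1)
    return (P@T[:3,:3].T+T[:3,3]).reshape(480,640,3)
E
python3 - <<'E'
from h import *
print(state())
for n in('side','top'):
    p,d=grab(n,n+'0'); m=camera_model(n); print(n,m)
E
```

```text
pics
{'t': 0.0, 'joint_pos': array([-1.36654666,  0.41795695, -0.01032946,  1.61414   ,  0.00471436,
        1.11068767, -0.05299877]), 'joint_velocities': array([ 4.33967341e-04,  9.14611600e-04,  1.87188362e-04,  1.18285971e-03,
        3.26741653e-05, -4.90271058e-04,  8.89532830e-04]), 'effort': array([ 2.63197435e-04, -8.51254749e+01,  6.38984330e-01, -4.25975347e+01,
       -4.87828162e-02,  1.87274872e-02, -2.02843285e-05]), 'tcp_pos': array([0.15196787, 0.60588881, 0.21585015]), 'orientation': array([ 7.88430215e-01,  6.15123935e-01, -4.31171875e-04,  3.94011795e-04]), 'ft_force': array([-0.57915194, -0.35371981,  1.28752907]), 'ft_torque': array([-0.08023916, -0.02081269, -0.05868188]), 'finger_gap': 0.09421548152586354}
side {'mtx': array([[437.47672025,   0.        , 317.6748494 ],
       [  0.        , 437.47672025, 241.86978672],
       [  0.        ,   0.        ,   1.        ]]), 'k1': -0.10335810562217307, 'pose': array([[-0.94666985, -0.21049506,  0.24394266,  0.36705599],
       [-0.32200956,  0.59169959, -0.73905442,  0.72653027],
       [ 0.01122653, -0.77819241, -0.62792558,  0.75640673],
       [ 0.        ,  0.        ,  0.        ,  1.        ]])}
top {'mtx': array([[464.60785135,   0.        , 316.82663921],
       [  0.        , 464.60785135, 234.01320966],
       [  0.        ,   0.        ,   1.        ]]), 'k1': -0.08071171573150081, 'pose': array([[-0.00429118, -0.99029264,  0.13893193,  0.45391279],
       [-0.99997879,  0.00493023,  0.00425592, -0.07032606],
       [-0.00489957, -0.13891073, -0.99029279,  1.29864493],
       [ 0.        ,  0.        ,  0.        ,  1.        ]])}
```

View pics/side0.png

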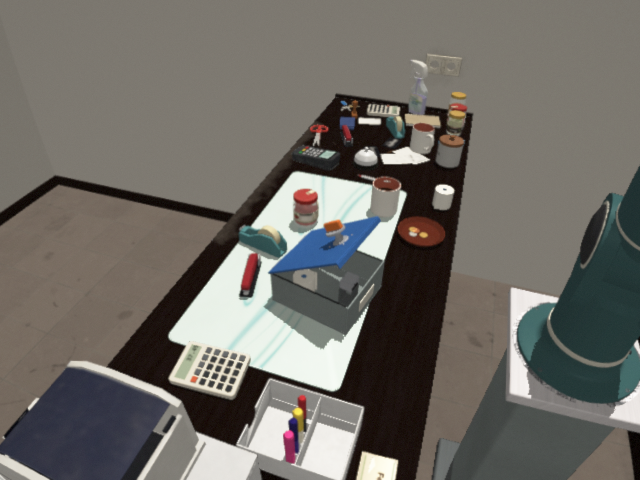

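View pics/top0.png

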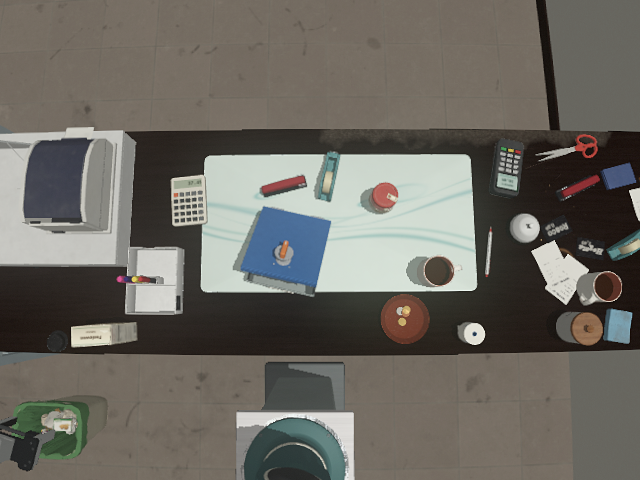

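The side view shows the open blue lid (about u 275–380, v 220–270) with the orange wing at (333,228). In the top view the lid spans (243–330, 208–290), the wing is at (285,250), and the box is slightly rotated. The mug (438,270), stapler, tape dispenser and jar stand clear of the lid.

servo_tool(
  steps=[
    {"delta_pos": [0, 0, -4], "twist": [0, 0, 0]},
    {"delta_pos": [0, 0, -8], "twist": [0, 0, 0]},
    {"delta_pos": [-2.5, 3, -8.5], "twist": [0, 0, 0]},
    {"delta_pos": [-5, 6, -8.5], "twist": [0, 0, 0]},
    {"delta_pos": [-7.5, 9, -8.5], "twist": [0, 0, 0]},
    {"delta_pos": [-10, 12, -8.5], "twist": [0, 0, 0]},
    {"delta_pos": [-12.5, 15, -8.5], "twist": [0, 0, 0]},
    {"delta_pos": [-15, 18, -8.5], "twist": [0, 0, 0]},
  ],
  gripper=0,
)

```text
t: 0.77
tcp_pos: [0.2908, 0.4151, 0.3013]
orientation: [0.788, 0.615, -0.0, 0.0]
ft_force: [1.0, 0.2, -0.2]
finger_gap: 0.0443
```

servo_tool(
  steps=[
    {"delta_pos": [-2.4, 2.9, 0]},
    {"delta_pos": [-4.8, 5.8, 0]},
    {"delta_pos": [-7.2, 8.7, 0]},
    {"delta_pos": [-9.6, 11.6, 0]},
    {"delta_pos": [-12, 14.5, 0]},
    {"delta_pos": [-14.4, 17.4, 0]},
    {"delta_pos": [-16.8, 20.3, 0]},
    {"delta_pos": [-19.2, 23.2, 0]},
  ],
)

```text
invalid input at $.steps[0]: expected keys delta_pos, twist
```

servo_tool(
  steps=[
    {"delta_pos": [-2.4, 2.8, 0]},
    {"delta_pos": [-4.8, 5.7, 0]},
    {"delta_pos": [-7.1, 8.5, 0]},
    {"delta_pos": [-7.1, 8.5, 0]},
    {"delta_pos": [-7.1, 8.5, 0]},
  ],
)

```text
invalid input at $.steps[0]: expected keys delta_pos, twist
```

servo_tool(
  steps=[
    {"delta_pos": [-2.4, 2.9, 0], "twist": [0, 0, 0]},
    {"delta_pos": [-4.8, 5.8, 0], "twist": [0, 0, 0]},
    {"delta_pos": [-7.2, 8.7, 0], "twist": [0, 0, 0]},
    {"delta_pos": [-9.6, 11.6, 0], "twist": [0, 0, 0]},
    {"delta_pos": [-12, 14.5, 0], "twist": [0, 0, 0]},
    {"delta_pos": [-14.4, 17.4, 0], "twist": [0, 0, 0]},
    {"delta_pos": [-16.8, 20.3, 0], "twist": [0, 0, 0]},
    {"delta_pos": [-19.2, 23.2, 0], "twist": [0, 0, 0]},
  ],
)

```text
t: 1.43
tcp_pos: [0.4691, 0.1725, 0.3015]
orientation: [0.788, 0.615, 0.0, -0.0]
ft_force: [0.3, 0.6, -0.2]
finger_gap: 0.0004
```

servo_tool(
  steps=[
    {"delta_pos": [-2.4, 2.8, 0], "twist": [0, 0, 0]},
    {"delta_pos": [-4.8, 5.7, 0], "twist": [0, 0, 0]},
    {"delta_pos": [-7.1, 8.5, 0], "twist": [0, 0, 0]},
    {"delta_pos": [-7.1, 8.5, 0], "twist": [0, 0, 0]},
    {"delta_pos": [-7.1, 8.5, 0], "twist": [0, 0, 0]},
  ],
)

```text
t: 1.85
tcp_pos: [0.5341, 0.083, 0.301]
orientation: [0.789, 0.614, -0.001, 0.0]
ft_force: [0.2, 0.9, 0.4]
finger_gap: 0.0004
```

servo_tool(
  steps=[
    {"delta_pos": [0, 0, 3], "twist": [0, 0, 0]},
    {"delta_pos": [0, 0, 6], "twist": [0, 0, 0]},
    {"delta_pos": [0, 0, 8.5], "twist": [0, 0, 0]},
    {"delta_pos": [0, 0, 9.5], "twist": [0, 0, 0]},
    {"delta_pos": [0, 0, 10], "twist": [0, 0, 0]},
    {"delta_pos": [-0.0, -0.3, 10.5], "twist": [0, 0, 0]},
    {"delta_pos": [0, -0.6, 11], "twist": [0, 0, 0]},
    {"delta_pos": [0, -0.9, 11.5], "twist": [0, 0, 0]},
  ],
)

```text
t: 2.52
tcp_pos: [0.5252, 0.0872, 0.1871]
orientation: [0.788, 0.615, 0.001, 0.0]
ft_force: [1.0, -0.0, 0.4]
finger_gap: 0.0002
```

```bash
python3 - <<'E'
from h import *
print(state()['ft_force'],state()['tcp_pos'])
for n in('side','top'): grab(n,n+'1')
E
python3 meas.py 1
```

```text
[ 0.95729309 -0.04253787  0.41549152] [0.52517879 0.08724696 0.1871456 ]
side blue 2201 c [0.5833 0.0409 0.1389] n [ 0.4166 -0.0934  0.9043] tilt 0.4411 yawdown 167.37
 rect size [181.3 204.5] corners
 [[ 0.4756 -0.0546  0.1787]
 [ 0.6562 -0.0942  0.0914]
 [ 0.6952  0.0828  0.0917]
 [ 0.5146  0.1224  0.179 ]]
  return _methods._mean(a, axis=axis, dtype=dtype,
  ret = um.true_divide(
Traceback (most recent call last):
  File "meas.py", line 26, in <module>
    import sys; measure(sys.argv[1])
                ~~~~~~~^^^^^^^^^^^^^
  File "meas.py", line 21, in measure
    O=C[org]; print(' orange',len(O),np.median(O,0).round(4),'min',O.min(0).round(4),'max',O.max(0).round(4), 'px',np.argwhere(org).mean(0).round(1), 'h over plane',np.percentile((O-c)@nv,[5,50,95]).round(4))
                                                                   ~~~~~^^^
ValueError: zero-size array to reduction operation minimum which has no identity
```

View pics/side1.png

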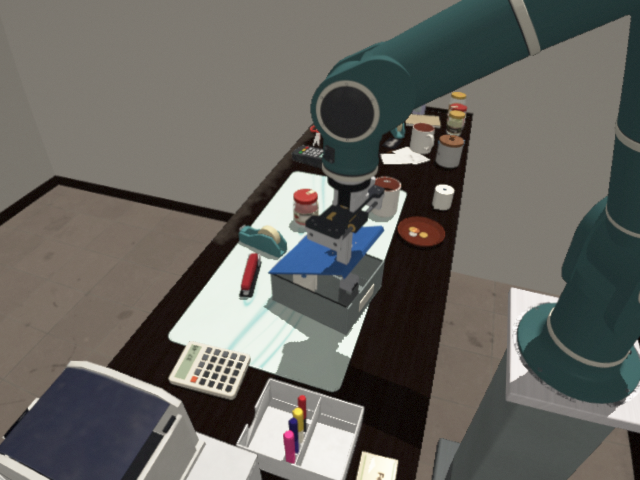

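The gripper's closed fingertips press the lid near its front-left edge (about 335,250), and the lid has swung from 0.57 to 0.44 rad. I'll carry on along the arc.

servo_tool(
  steps=[
    {"delta_pos": [0, -0.4, 0.8], "twist": [0, 0, 0]},
    {"delta_pos": [0, -0.8, 1.6], "twist": [0, 0, 0]},
    {"delta_pos": [0, -1.1, 2.4], "twist": [0, 0, 0]},
    {"delta_pos": [0, -1.4, 3.2], "twist": [0, 0, 0]},
    {"delta_pos": [0, -1.7, 4.0], "twist": [0, 0, 0]},
    {"delta_pos": [0, -1.9, 4.8], "twist": [0, 0, 0]},
    {"delta_pos": [0, -2.1, 5.6], "twist": [0, 0, 0]},
    {"delta_pos": [0, -2.2, 6.4], "twist": [0, 0, 0]},
  ],
)

```text
t: 3.28
tcp_pos: [0.5032, 0.0922, 0.1216]
orientation: [0.788, 0.615, -0.0, -0.0]
ft_force: [0.2, 0.1, 0.3]
finger_gap: 0.0003
```

servo_tool(
  steps=[
    {"delta_pos": [0, -0.1, 0.5], "twist": [0, 0, 0]},
    {"delta_pos": [0, -0.2, 0.9], "twist": [0, 0, 0]},
    {"delta_pos": [0, -0.2, 1.3], "twist": [0, 0, 0]},
    {"delta_pos": [0, -0.2, 1.6], "twist": [0, 0, 0]},
    {"delta_pos": [0, -0.2, 1.8], "twist": [0, 0, 0]},
    {"delta_pos": [0, -0.2, 1.9], "twist": [0, 0, 0]},
    {"delta_pos": [0, -0.2, 1.9], "twist": [0, 0, 0]},
  ],
)

```text
t: 3.87
tcp_pos: [0.5017, 0.0927, 0.1034]
orientation: [0.788, 0.615, -0.0, 0.0]
ft_force: [-0.4, 0.2, -0.5]
finger_gap: 0.0005
```

servo_tool(
  steps=[
    {"delta_pos": [0, 0, 0.05], "twist": [0, 0, 0]},
    {"delta_pos": [0, 0, 0.1], "twist": [0, 0, 0]},
    {"delta_pos": [0, 0, 0.15], "twist": [0, 0, 0]},
    {"delta_pos": [0, 0, 0.15], "twist": [0, 0, 0]},
  ],
)

```text
t: 4.2
tcp_pos: [0.5018, 0.0927, 0.1023]
orientation: [0.788, 0.615, 0.0, 0.0]
ft_force: [-1.0, -0.3, 5.0]
finger_gap: 0.0002
```

servo_tool(
  steps=[
    {"delta_pos": [0, 0, 0.05], "twist": [0, 0, 0]},
    {"delta_pos": [0, 0, 0.1], "twist": [0, 0, 0]},
    {"delta_pos": [0, 0, 0.1], "twist": [0, 0, 0]},
  ],
)

```text
t: 4.45
tcp_pos: [0.5019, 0.0927, 0.102]
orientation: [0.789, 0.615, 0.0, -0.0]
ft_force: [-7.5, -1.1, 24.2]
finger_gap: 0.0004
```

servo_tool(
  steps=[
    {"delta_pos": [0, 0, -0.5], "twist": [0, 0, 0]},
    {"delta_pos": [0, 0, -3], "twist": [0, 0, 0]},
    {"delta_pos": [2, 0, -6], "twist": [0, 0, 0]},
    {"delta_pos": [5, -1, -9], "twist": [0, 0, 0]},
    {"delta_pos": [8, -2, -11], "twist": [0, 0, 0]},
    {"delta_pos": [11, -4, -12], "twist": [0, 0, 0]},
    {"delta_pos": [11, -4, -12], "twist": [0, 0, 0]},
    {"delta_pos": [11, -4, -12], "twist": [0, 0, 0]},
  ],
  gripper=4,
)

```text
t: 5.12
tcp_pos: [0.4891, 0.211, 0.2214]
orientation: [0.787, 0.617, 0.001, -0.0]
ft_force: [-0.1, -1.0, 0.1]
finger_gap: 0.0399
```

```bash
python3 - <<'E'
from h import *
for n in('side','top'): grab(n,n+'2')
a=cv2.imread('pics/side2.png')[160:340,240:420]; b=cv2.imread('pics/top2.png')[180:320,210:350]
cv2.imwrite('pics/c2.png',np.hstack([cv2.resize(a,(400,400),interpolation=2),cv2.resize(b,(400,400),interpolation=2)]))
E
python3 meas.py 2
```

```text
side blue 2236 c [0.5769 0.0319 0.0905] n [-0.0022  0.0018  1.    ] tilt 0.0028 yawdown -40.22
 rect size [185.4 206.1] corners
 [[ 0.4533 -0.0534  0.0904]
 [ 0.6544 -0.0985  0.0909]
 [ 0.695   0.0824  0.0906]
 [ 0.4938  0.1275  0.0901]]
  return _methods._mean(a, axis=axis, dtype=dtype,
  ret = um.true_divide(
Traceback (most recent call last):
  File "meas.py", line 26, in <module>
    import sys; measure(sys.argv[1])
                ~~~~~~~^^^^^^^^^^^^^
  File "meas.py", line 21, in measure
    O=C[org]; print(' orange',len(O),np.median(O,0).round(4),'min',O.min(0).round(4),'max',O.max(0).round(4), 'px',np.argwhere(org).mean(0).round(1), 'h over plane',np.percentile((O-c)@nv,[5,50,95]).round(4))
                                                                   ~~~~~^^^
ValueError: zero-size array to reduction operation minimum which has no identity
```

View pics/c2.png

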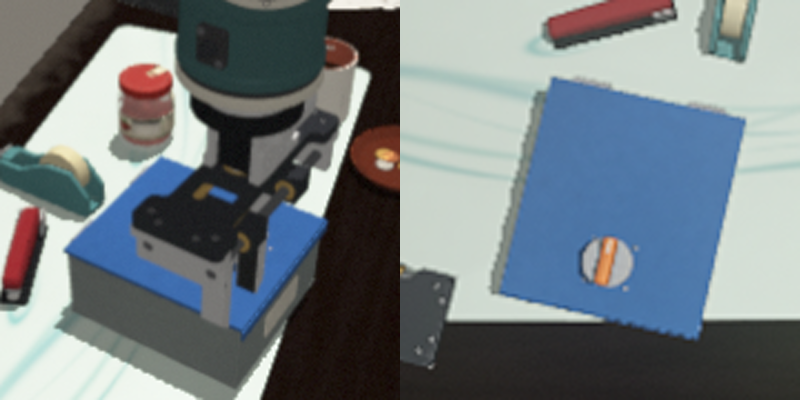

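Lid is shut flat (tilt 0.003, top z 0.0905). In the crop the wing sits at (606,262), parallel to the box's x. Measuring the wing from the top camera, and a second time against the text geometry.

```bash
sed -i "s/    for n in('side','top'):/    for n in views:/; s/plot=True/views=('side','top')/; s/measure(sys.argv\[1\])/measure(sys.argv[1],sys.argv[2:] or ('side','top'))/" meas.py; python3 meas.py 2 top
python3 - <<'E'
from h import *
# top-view ray centroid of wing at z=.139, and gripper-independent check
z=np.load('pics/top2.npz'); hsv=cv2.cvtColor(z['p'],cv2.COLOR_RGB2HSV)
m=(hsv[...,0]>5)&(hsv[...,0]<18)&(hsv[...,1]>140); m[:, :270]=0;m[:,300:]=0;m[:250]=0;m[290:]=0
v,u=np.argwhere(m).mean(0); print(u,v,m.sum())
M=camera_model('top');K=np.array(M['mtx']);T=np.array(M['pose'])
q=cv2.undistortPoints(np.array([[[u,v]]]),K,np.array([M['k1'],0,0,0.]))[0,0]; r=T[:3,:3]@[*q,1]
for h in(.139,.135): print(T[:3,3]+r*(h-T[2,3])/r[2])
print(state()['tcp_pos'],state()['orientation'],state()['joint_pos'])
E
```

```text
top blue 4262 c [0.5733 0.0135 0.0921] n [ 1.3e-03 -2.0e-04  1.0e+00] tilt 0.0013 yawdown 172.36
 rect size [181.9 204.2] corners
 [[ 0.4567 -0.0545  0.0922]
 [ 0.6557 -0.1001  0.0919]
 [ 0.6963  0.0772  0.0919]
 [ 0.4972  0.1228  0.0922]]
 orange 57 [0.5214 0.0242 0.1393] min [0.5063 0.0145 0.122 ] max [0.5414 0.0295 0.1446] px [271.7 281.6] h over plane [0.0378 0.0472 0.0508]
 wing top [0.5221 0.0236 0.1409] dir [-0.963  0.267  0.027] 33
281.6140350877193 271.7368421052632 57
[0.52198361 0.02293635 0.139     ]
[0.52221841 0.02325804 0.135     ]
[0.48960921 0.20836125 0.22068033] [ 7.88601572e-01  6.14904449e-01 -2.49169189e-04  1.28673084e-04] [-0.78874134  0.2584245   0.38829722  1.85103719 -0.11111238  1.0536954
  0.96753583]
```

servo_tool(
  steps=[
    {"delta_pos": [-3.4, 1.5, 0], "twist": [0, 0, -0.5]},
    {"delta_pos": [-6.8, 3.0, 0], "twist": [0, 0, -1]},
    {"delta_pos": [-10.2, 4.4, 0], "twist": [0, 0, -1.4]},
    {"delta_pos": [-13.6, 5.9, 0], "twist": [0, 0, -1.4]},
    {"delta_pos": [-17.0, 7.4, 0], "twist": [0, 0, -1.4]},
    {"delta_pos": [-17.0, 7.4, 0], "twist": [0, 0, -1.4]},
    {"delta_pos": [-17.0, 7.4, 0], "twist": [0, 0, -1.4]},
    {"delta_pos": [-17.0, 7.4, 0], "twist": [0, 0, -1.4]},
  ],
  gripper=4,
  squeeze=5,
)

```text
t: 5.88
tcp_pos: [0.5198, 0.0255, 0.2206]
orientation: [0.781, 0.624, -0.0, -0.0]
ft_force: [-0.2, 0.7, -0.3]
finger_gap: 0.0402
```

```bash
python3 - <<'E'
from h import *
s=state(); print(s['tcp_pos'],s['orientation'],s['joint_pos'],s['ft_force'])
p,d=grab('side','side3')
C=cloud('side',d); hsv=cv2.cvtColor(p,cv2.COLOR_RGB2HSV); 
m=(hsv[...,0]>5)&(hsv[...,0]<18)&(hsv[...,1]>140)&(abs(C[...,0]-.52)<.05)&(abs(C[...,1]-.025)<.05)&(C[...,2]>.1)&(C[...,2]<.15)
O=C[m]; print(len(O), O.min(0),O.max(0),np.median(O,0), np.argwhere(m).mean(0))
cv2.imwrite('pics/c3.png',cv2.resize(p[160:340,240:420,::-1],(600,600),interpolation=2))
E
```

```text
[0.51976031 0.02553171 0.22056906] [ 7.81397318e-01  6.24033714e-01 -3.63862805e-04 -1.52087201e-04] [-0.52706935  0.24440712  0.49013723  1.88072898 -0.13158585  1.04881743
  1.36441439] [-0.18659203  0.67438059 -0.32336056]
133 [0.50228939 0.02212296 0.1177609 ] [0.54016942 0.03588343 0.14066331] [0.52015652 0.02974038 0.13223414] [261.27067669 351.04511278]
```

View pics/c3.png

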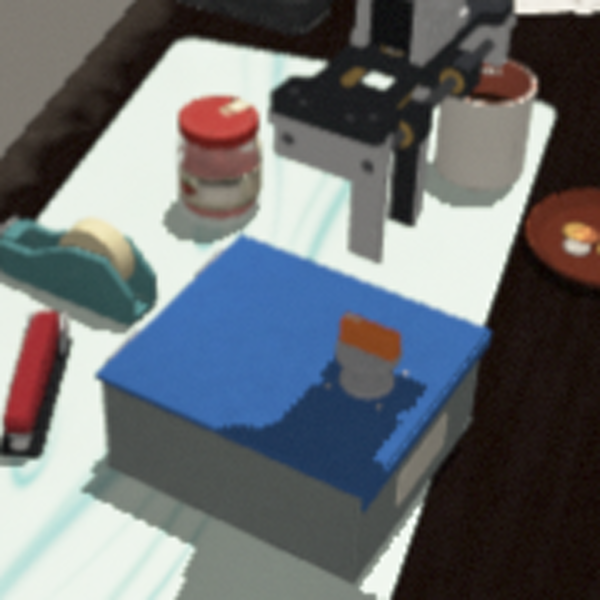

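The crop shows the wing at about (370,340) standing clear beneath the open jaws. The side view puts its near face at y≈0.030, so the centre is about (0.520, 0.025), which agrees with the top view.

servo_tool(
  steps=[
    {"delta_pos": [0, 0.1, 2.5], "twist": [0, 0, 0]},
    {"delta_pos": [0, 0.1, 5], "twist": [0, 0, 0]},
    {"delta_pos": [0, 0.1, 6.5], "twist": [0, 0, 0]},
    {"delta_pos": [0, 0.1, 7.5], "twist": [0, 0, 0]},
    {"delta_pos": [0, 0.1, 8.2], "twist": [0, 0, 0]},
    {"delta_pos": [0, 0.1, 8.5], "twist": [0, 0, 0]},
    {"delta_pos": [0, 0.1, 8.5], "twist": [0, 0, 0]},
  ],
)

```text
t: 6.52
tcp_pos: [0.521, 0.0263, 0.1359]
orientation: [0.781, 0.625, -0.0, -0.0]
ft_force: [-0.1, 0.5, -0.1]
finger_gap: 0.0401
```

servo_tool(
  steps=[
    {"delta_pos": [0, 0, 0], "twist": [0, 0, 0]},
    {"delta_pos": [0, 0, 0], "twist": [0, 0, 0]},
    {"delta_pos": [0, 0, 0], "twist": [0, 0, 0]},
    {"delta_pos": [0, 0, 0], "twist": [0, 0, 0]},
    {"delta_pos": [0, 0, 0], "twist": [0, 0, 0]},
    {"delta_pos": [0, 0, 0], "twist": [0, 0, 0]},
  ],
  gripper=0.8,
  squeeze=5,
)

```text
t: 7.02
tcp_pos: [0.5211, 0.0259, 0.1362]
orientation: [0.781, 0.625, 0.0, 0.0]
ft_force: [0.0, -0.9, 2.4]
finger_gap: 0.0121
```

```bash
python3 -c "
from h import *
s=state();print(s)"
```

```text
{'t': 7.0167, 'joint_pos': array([-0.49103457,  0.35808749,  0.46173807,  1.95799086, -0.20551461,
        0.87040973,  1.42783169]), 'joint_velocities': array([ 4.72981567e-04,  1.44308043e-03, -2.87942414e-03, -1.68913628e-03,
       -5.70299537e-05, -5.95943719e-04, -3.54166501e-04]), 'effort': array([-5.01406398e-01, -6.54880428e+01,  6.90802172e+00, -3.50788343e+01,
       -1.82420989e-01, -2.77237856e-02, -2.46027030e-04]), 'tcp_pos': array([0.52111232, 0.02586828, 0.13623183]), 'orientation': array([7.80939633e-01, 6.24606472e-01, 1.33103030e-04, 1.63932994e-04]), 'ft_force': array([ 0.01831853, -0.89673893,  2.36287912]), 'ft_torque': array([-0.26752503,  0.07845004,  0.02899809]), 'finger_gap': 0.012114676035944424}
```

servo_tool(
  steps=[
    {"delta_pos": [0, 0, 0.1], "twist": [0, 0, 0]},
    {"delta_pos": [0, 0, 0.2], "twist": [0, 0, 0]},
    {"delta_pos": [0, 0, 0.3], "twist": [0, 0, 0]},
    {"delta_pos": [0, 0, 0.4], "twist": [0, 0, 0]},
    {"delta_pos": [0, 0, 0.5], "twist": [0, 0, 0]},
    {"delta_pos": [0, 0, 0.5], "twist": [0, 0, 0]},
  ],
)

```text
t: 7.52
tcp_pos: [0.5211, 0.0259, 0.1309]
orientation: [0.781, 0.625, -0.0, 0.0]
ft_force: [-0.0, -1.6, 3.5]
finger_gap: 0.012
```

servo_tool(
  steps=[
    {"delta_pos": [0, 0, 0.1], "twist": [0, 0, 0]},
    {"delta_pos": [0, 0, 0.2], "twist": [0, 0, 0]},
    {"delta_pos": [0, 0, 0.2], "twist": [0, 0, 0]},
  ],
)

```text
t: 7.77
tcp_pos: [0.5211, 0.0259, 0.1289]
orientation: [0.781, 0.625, 0.0, 0.0]
ft_force: [0.4, -2.7, 3.7]
finger_gap: 0.0122
```

servo_tool(
  steps=[
    {"delta_pos": [0, 0, 0.1], "twist": [0, 0, 0]},
    {"delta_pos": [0, 0, 0.15], "twist": [0, 0, 0]},
    {"delta_pos": [0, 0, 0.15], "twist": [0, 0, 0]},
  ],
)

```text
t: 8.02
tcp_pos: [0.521, 0.026, 0.1274]
orientation: [0.781, 0.625, -0.0, 0.0]
ft_force: [0.3, -2.2, 5.4]
finger_gap: 0.0119
```

servo_tool(
  steps=[
    {"delta_pos": [0, 0, 0.05], "twist": [0, 0, 0]},
    {"delta_pos": [0, 0, 0.1], "twist": [0, 0, 0]},
    {"delta_pos": [0, 0, 0.1], "twist": [0, 0, 0]},
  ],
)

```text
t: 8.27
tcp_pos: [0.521, 0.026, 0.1265]
orientation: [0.781, 0.625, 0.0, 0.0]
ft_force: [0.9, -2.0, 4.8]
finger_gap: 0.0117
```

servo_tool(
  steps=[
    {"delta_pos": [0, 0, 0.05], "twist": [0, 0, 0]},
    {"delta_pos": [0, 0, 0.1], "twist": [0, 0, 0]},
    {"delta_pos": [0, 0, 0.1], "twist": [0, 0, 0]},
  ],
)

```text
t: 8.52
tcp_pos: [0.521, 0.026, 0.1255]
orientation: [0.781, 0.625, 0.0, 0.0]
ft_force: [0.0, -2.6, 6.5]
finger_gap: 0.0117
```

servo_tool(
  steps=[
    {"delta_pos": [0, 0, 0.05], "twist": [0, 0, 0]},
    {"delta_pos": [-0.01, 0, 0.1], "twist": [0, 0, 0]},
    {"delta_pos": [-0.01, 0, 0.1], "twist": [0, 0, 0]},
  ],
)

```text
t: 8.77
tcp_pos: [0.521, 0.026, 0.1245]
orientation: [0.781, 0.625, 0.0, 0.0]
ft_force: [-0.2, -2.7, 6.1]
finger_gap: 0.012
```

servo_tool(
  steps=[
    {"delta_pos": [0, 0, 0.05], "twist": [0, 0, 0]},
    {"delta_pos": [0, 0, 0.1], "twist": [0, 0, 0]},
    {"delta_pos": [0, 0, 0.1], "twist": [0, 0, 0]},
  ],
)

```text
t: 9.02
tcp_pos: [0.521, 0.0259, 0.1235]
orientation: [0.781, 0.625, -0.0, 0.0]
ft_force: [-0.3, -3.2, 6.1]
finger_gap: 0.0116
```

servo_tool(
  steps=[
    {"delta_pos": [0, 0, 0.05], "twist": [0, 0, 0]},
    {"delta_pos": [0, 0, 0.1], "twist": [0, 0, 0]},
    {"delta_pos": [0, 0, 0.1], "twist": [0, 0, 0]},
  ],
)

```text
t: 9.27
tcp_pos: [0.521, 0.0259, 0.1225]
orientation: [0.781, 0.625, 0.0, 0.0]
ft_force: [-0.4, -2.8, 5.6]
finger_gap: 0.0117
```

servo_tool(
  steps=[
    {"delta_pos": [0, 0, 0.05], "twist": [0, 0, 0]},
    {"delta_pos": [0, 0, 0.1], "twist": [0, 0, 0]},
    {"delta_pos": [0, 0, 0.1], "twist": [0, 0, 0]},
  ],
)

```text
t: 9.52
tcp_pos: [0.521, 0.0259, 0.1215]
orientation: [0.781, 0.625, 0.0, 0.0]
ft_force: [-0.4, -2.3, 5.9]
finger_gap: 0.0118
```

servo_tool(
  steps=[
    {"delta_pos": [0, 0, 0.05], "twist": [0, 0, 0]},
    {"delta_pos": [0, 0, 0.1], "twist": [0, 0, 0]},
    {"delta_pos": [0, 0, 0.1], "twist": [0, 0, 0]},
  ],
)

```text
t: 9.77
tcp_pos: [0.521, 0.0259, 0.1207]
orientation: [0.781, 0.625, 0.0, 0.0]
ft_force: [-1.0, -2.2, 9.4]
finger_gap: 0.012
```

```bash
python3 -c "
from h import *
s=state();print(s['joint_pos'],s['ft_force'],s['ft_torque'])
p,d=grab('side','side4')
cv2.imwrite('pics/c4.png',cv2.resize(p[190:310,280:400,::-1],(600,600),interpolation=2))"
```

```text
[-0.48219694  0.38136249  0.45317743  1.96923159 -0.22102852  0.83847742
  1.44078848] [-1.00614397 -2.18578109  9.43649894] [-0.68184321  0.4082249  -0.02968241]
```

View pics/c4.png

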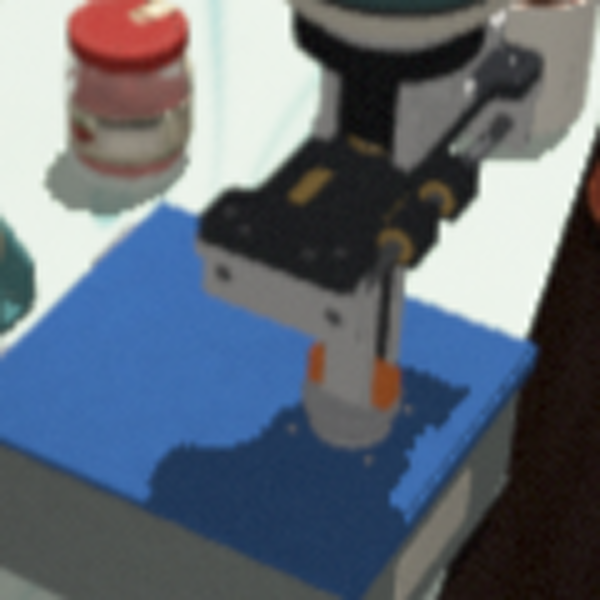

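The jaws sit astride the wing (orange visible at 316,362 and 386,385), with the disc under the fingertips. Checking the depth from the wing height.

```bash
python3 - <<'E'
from h import *
for t in('side3','side4'):
    z=np.load(f'pics/{t}.npz');p=z['p'];d=z['d']
    C=cloud('side',d); hsv=cv2.cvtColor(p,cv2.COLOR_RGB2HSV)
    m=(hsv[...,0]>5)&(hsv[...,0]<18)&(hsv[...,1]>140)&(abs(C[...,0]-.52)<.05)&(abs(C[...,1]-.025)<.05)&(C[...,2]>.095)&(C[...,2]<.15)
    vu=np.argwhere(m)
    for lo,hi in((0,346),(346,353),(353,400)):
        s=vu[(vu[:,1]>=lo)&(vu[:,1]<hi)]
        if len(s): c=C[s[:,0],s[:,1]]; print(t,lo,len(s),'rows',s[:,0].min(),s[:,0].max(),'z',c[:,2].min().round(4),c[:,2].max().round(4))
    g=(hsv[...,1]<60)&(abs(C[...,0]-.52)<.03)&(abs(C[...,1]-.027)<.03)&(C[...,2]>.094)&(C[...,2]<.125)
    print('grey z pct',np.percentile(C[g][:,2],[2,25,50,75,98]).round(4))
E
```

```text
side3 0 21 rows 256 262 z 0.1198 0.1407
side3 346 57 rows 256 265 z 0.1178 0.1394
side3 353 55 rows 258 267 z 0.1195 0.1406
grey z pct [0.0941 0.1005 0.1188 0.1197 0.1212]
side4 0 12 rows 260 265 z 0.111 0.1278
side4 353 38 rows 262 271 z 0.1097 0.1287
grey z pct [0.0946 0.1074 0.1091 0.1104 0.1239]
```

servo_tool(
  steps=[
    {"delta_pos": [0, 0, 0.03], "twist": [0, 0, 0]},
    {"delta_pos": [0, 0, 0.03], "twist": [0, 0, 0]},
    {"delta_pos": [0, 0, 0.03], "twist": [0, 0, 0]},
  ],
)

```text
t: 10.07
tcp_pos: [0.5211, 0.0259, 0.1206]
orientation: [0.781, 0.625, 0.0, 0.0]
ft_force: [-2.4, -1.8, 14.0]
finger_gap: 0.0123
```

The head is down about 12 mm with the tips on the disc, and force is climbing steeply (5.9 → 9.4 → 14 N over about 1 mm commanded), so this is the stop. I'll ease off slightly and start the turn.

servo_tool(
  steps=[
    {"delta_pos": [0, 0, -0.03], "twist": [0, 0, 0]},
    {"delta_pos": [0, 0, -0.03], "twist": [0, 0, 0]},
    {"delta_pos": [0, 0, -0.03], "twist": [0, 0, 3]},
    {"delta_pos": [0, 0, -0.03], "twist": [0, 0, 6]},
    {"delta_pos": [0, 0, -0.03], "twist": [0, 0, 9]},
    {"delta_pos": [0, 0, -0.03], "twist": [0, 0, 12]},
    {"delta_pos": [0, 0, -0.03], "twist": [0, 0, 12]},
  ],
  squeeze=12,
)

```text
t: 10.65
tcp_pos: [0.5212, 0.0265, 0.1207]
orientation: [0.843, 0.538, 0.0, -0.0]
ft_force: [-0.3, 0.5, 7.8]
finger_gap: 0.012
```

```bash
python3 -c "
from h import *
s=state();print(s['joint_pos'],s['ft_force'],s['ft_torque'])"
```

```text
[-0.52059571  0.3886773   0.50021703  1.97017213 -0.24697505  0.8412018
  1.2509558 ] [-0.26581669  0.52133417  7.7619088 ] [ 0.02197087 -0.01382637 -0.01939532]
```

servo_tool(
  steps=[
    {"delta_pos": [0, 0, 0.01], "twist": [0, 0, 4]},
    {"delta_pos": [0, 0, 0.01], "twist": [0, 0, 8]},
    {"delta_pos": [0, 0, 0.01], "twist": [0, 0, 12]},
    {"delta_pos": [0, 0, 0.01], "twist": [0, 0, 16]},
    {"delta_pos": [0, 0, 0.01], "twist": [0, 0, 20]},
    {"delta_pos": [0, 0, 0.01], "twist": [0, 0, 24]},
    {"delta_pos": [0, 0, 0.01], "twist": [0, 0, 28]},
    {"delta_pos": [0, 0, 0.01], "twist": [0, 0, 28]},
  ],
)

```text
t: 11.32
tcp_pos: [0.5221, 0.0276, 0.1208]
orientation: [0.948, 0.318, 0.001, -0.0]
ft_force: [5.7, 6.2, 5.2]
finger_gap: 0.0119
```

```bash
python3 -c "
from h import *
s=state();print(s['joint_pos'],s['ft_force'],s['ft_torque'])"
```

```text
[-0.60911161  0.41015317  0.61154265  1.97189892 -0.31164859  0.84981159
  0.8192021 ] [5.68445065 6.24068416 5.18679427] [ 1.50631766 -1.337836    0.00200668]
```

servo_tool(
  steps=[
    {"delta_pos": [0.1, 0.0, 0.0], "twist": [0, 0, 0]},
    {"delta_pos": [0.19, 0.05, 0.01], "twist": [0, 0, 0]},
    {"delta_pos": [0.19, 0.05, 0.02], "twist": [0, 0, 0]},
    {"delta_pos": [0.19, 0.05, 0.02], "twist": [0, 0, 0]},
  ],
)

```text
t: 11.65
tcp_pos: [0.5225, 0.0277, 0.1205]
orientation: [0.947, 0.32, -0.0, -0.001]
ft_force: [-6.1, 2.7, 16.0]
finger_gap: 0.0118
```

```bash
python3 -c "
from h import *
s=state();print(s['joint_pos'],s['ft_force'],s['ft_torque'])"
```

```text
[-0.60699407  0.41288796  0.60983978  1.96870967 -0.31177903  0.85340277
  0.82332825] [-6.10005706  2.74283367 16.04256432] [ 0.7112725   1.4947709  -0.06233158]
```

servo_tool(
  steps=[
    {"delta_pos": [-0.03, -0.05, -0.03], "twist": [0, 0, 0]},
    {"delta_pos": [-0.05, -0.07, -0.03], "twist": [0, 0, 0]},
    {"delta_pos": [-0.05, -0.07, -0.03], "twist": [0, 0, 4]},
    {"delta_pos": [-0.05, -0.07, -0.03], "twist": [0, 0, 8]},
    {"delta_pos": [-0.05, -0.07, -0.03], "twist": [0, 0, 12]},
    {"delta_pos": [-0.05, -0.07, -0.03], "twist": [0, 0, 12]},
  ],
)

```text
t: 12.15
tcp_pos: [0.5228, 0.0281, 0.1208]
orientation: [0.976, 0.217, 0.001, -0.0]
ft_force: [3.8, 4.0, 5.6]
finger_gap: 0.0119
```

```bash
python3 -c "
from h import *
s=state();print(s['joint_pos'],s['ft_force'],s['ft_torque'])"
```

```text
[-0.64738244  0.42335917  0.66071278  1.97078656 -0.34140027  0.8567555
  0.63533059] [3.76869182 4.02288411 5.60295576] [ 0.82687221 -1.03499401  0.05604884]
```

servo_tool(
  steps=[
    {"delta_pos": [0.06, -0.03, 0.01], "twist": [0, 0, 0]},
    {"delta_pos": [0.08, -0.03, 0.01], "twist": [0, 0, 4]},
    {"delta_pos": [0.1, -0.03, 0.01], "twist": [0, 0, 8]},
    {"delta_pos": [0.1, -0.03, 0.01], "twist": [0, 0, 12]},
    {"delta_pos": [0.1, -0.03, 0.01], "twist": [0, 0, 16]},
    {"delta_pos": [0.1, -0.03, 0.01], "twist": [0, 0, 16]},
  ],
)

```text
t: 12.65
tcp_pos: [0.5237, 0.0284, 0.1207]
orientation: [0.997, 0.079, 0.001, -0.0]
ft_force: [4.4, 1.1, 6.4]
finger_gap: 0.012
```

```bash
python3 -c "
from h import *
s=state();print(s['joint_pos'],s['ft_force'],s['ft_torque'])"
```

```text
[-0.69768277  0.44294     0.72753671  1.97019771 -0.38403847  0.86642172
  0.39364495] [4.44946751 1.14517964 6.37038267] [ 0.24672752 -1.02440736  0.03936782]
```

servo_tool(
  steps=[
    {"delta_pos": [0.05, 0, 0.0], "twist": [0, 0, 3]},
    {"delta_pos": [0.07, 0, 0.01], "twist": [0, 0, 7]},
    {"delta_pos": [0.08, 0, 0.01], "twist": [0, 0, 11]},
    {"delta_pos": [0.08, 0, 0.01], "twist": [0, 0, 15]},
    {"delta_pos": [0.08, 0, 0.01], "twist": [0, 0, 19]},
    {"delta_pos": [0.08, 0, 0.01], "twist": [0, 0, 21]},
    {"delta_pos": [0.08, 0, 0.01], "twist": [0, 0, 21]},
  ],
)

```text
t: 13.23
tcp_pos: [0.5249, 0.0284, 0.1208]
orientation: [0.995, -0.103, 0.001, -0.0]
ft_force: [6.6, 0.1, 6.1]
finger_gap: 0.0119
```

```bash
python3 -c "
from h import *
s=state();print(s['joint_pos'],s['ft_force'],s['ft_torque'])"
```

```text
[-0.76132133  0.47328795  0.81621411  1.96968576 -0.44489433  0.88219996
  0.08406151] [6.62529929 0.12062841 6.10594139] [ 0.16748895 -1.58050824  0.08106575]
```

servo_tool(
  steps=[
    {"delta_pos": [0.08, 0, 0.0], "twist": [0, 0, 0.5]},
    {"delta_pos": [0.12, 0, 0.0], "twist": [0, 0, 1]},
    {"delta_pos": [0.12, 0, 0.0], "twist": [0, 0, 1]},
  ],
  squeeze=5,
)

```text
t: 13.48
tcp_pos: [0.5252, 0.0284, 0.1206]
orientation: [0.994, -0.11, 0.0, -0.001]
ft_force: [0.9, 3.2, 10.7]
finger_gap: 0.012
```

servo_tool(
  steps=[
    {"delta_pos": [0, 0, -0.05], "twist": [0, 0, 0]},
    {"delta_pos": [0, 0, -0.1], "twist": [0, 0, 0]},
    {"delta_pos": [0, 0, -0.15], "twist": [0, 0, 0]},
    {"delta_pos": [0, 0, -0.15], "twist": [0, 0, 0]},
  ],
)

```text
t: 13.82
tcp_pos: [0.5251, 0.0283, 0.122]
orientation: [0.994, -0.11, 0.0, -0.0]
ft_force: [1.9, 1.8, 4.7]
finger_gap: 0.0117
```

servo_tool(
  steps=[
    {"delta_pos": [0, 0, -0.05], "twist": [0, 0, 0]},
    {"delta_pos": [0, 0, -0.1], "twist": [0, 0, 0]},
    {"delta_pos": [0, 0, -0.1], "twist": [0, 0, 0]},
  ],
)

```text
t: 14.07
tcp_pos: [0.525, 0.0282, 0.123]
orientation: [0.994, -0.11, 0.0, -0.0]
ft_force: [3.4, 5.0, 4.3]
finger_gap: 0.0119
```

servo_tool(
  steps=[
    {"delta_pos": [0, 0, -0.05], "twist": [0, 0, 0]},
    {"delta_pos": [0, 0, -0.1], "twist": [0, 0, 0]},
    {"delta_pos": [0, 0, -0.1], "twist": [0, 0, 0]},
  ],
)

```text
t: 14.32
tcp_pos: [0.525, 0.0282, 0.124]
orientation: [0.994, -0.11, 0.0, -0.0]
ft_force: [4.2, 4.7, 4.8]
finger_gap: 0.012
```

servo_tool(
  steps=[
    {"delta_pos": [0, 0, -0.05], "twist": [0, 0, 0]},
    {"delta_pos": [0, 0, -0.1], "twist": [0, 0, 0]},
    {"delta_pos": [0, 0, -0.1], "twist": [0, 0, 0]},
  ],
)

```text
t: 14.57
tcp_pos: [0.525, 0.0282, 0.1249]
orientation: [0.994, -0.11, 0.0, -0.0]
ft_force: [4.7, 4.4, 2.7]
finger_gap: 0.012
```

servo_tool(
  steps=[
    {"delta_pos": [0, 0, -0.05], "twist": [0, 0, 0]},
    {"delta_pos": [0, 0, -0.1], "twist": [0, 0, 0]},
    {"delta_pos": [0, 0, -0.1], "twist": [0, 0, 0]},
  ],
)

```text
t: 14.82
tcp_pos: [0.5248, 0.0278, 0.1255]
orientation: [0.994, -0.11, 0.0, 0.0]
ft_force: [4.9, 1.9, -4.6]
finger_gap: 0.0124
```

servo_tool(
  steps=[
    {"delta_pos": [0, 0, 0], "twist": [0, 0, 0]},
    {"delta_pos": [0, 0, 0], "twist": [0, 0, 0]},
    {"delta_pos": [0, 0, 0], "twist": [0, 0, 0]},
    {"delta_pos": [0, 0, 0], "twist": [0, 0, 0]},
  ],
  gripper=3,
)

```text
t: 15.15
tcp_pos: [0.5244, 0.0274, 0.1256]
orientation: [0.994, -0.111, -0.0, 0.0]
ft_force: [0.4, 0.4, 0.8]
finger_gap: 0.03
```

servo_tool(
  steps=[
    {"delta_pos": [0, 0, -1], "twist": [0, 0, 0]},
    {"delta_pos": [0, 0, -4], "twist": [0, 0, 0]},
    {"delta_pos": [0, 0, -7], "twist": [0, 0, 0]},
    {"delta_pos": [0, 4, -10], "twist": [0, 0, 0]},
    {"delta_pos": [0, -3, -10], "twist": [0, 0, 0]},
    {"delta_pos": [0, -6, -10], "twist": [0, 0, 0]},
    {"delta_pos": [0, -9, -10], "twist": [0, 0, 0]},
    {"delta_pos": [0, -12, -10], "twist": [0, 0, 0]},
  ],
)

```text
t: 15.82
tcp_pos: [0.5512, 0.1481, 0.2267]
orientation: [0.994, -0.11, 0.0, -0.001]
ft_force: [0.8, 0.7, 0.4]
finger_gap: 0.0298
```

```bash
python3 - <<'E'
from h import *
print(state()['tcp_pos'],state()['ft_force'])
for n in('side','top'): grab(n,n+'5')
a=cv2.imread('pics/side5.png')[160:340,240:420]; b=cv2.imread('pics/top5.png')[180:320,210:350]
cv2.imwrite('pics/c5.png',np.hstack([cv2.resize(a,(400,400),interpolation=2),cv2.resize(b,(400,400),interpolation=2)]))
E
python3 meas.py 5 2>&1 | grep -v Warn
```

```text
[0.55121308 0.14808652 0.22672352] [0.84730072 0.66385532 0.35943162]
side blue 3813 c [0.5707 0.0343 0.0906] n [-7.e-04  9.e-04  1.e+00] tilt 0.0011 yawdown -53.03
 rect size [187.4 207.1] corners
 [[ 0.4531 -0.0556  0.0906]
 [ 0.6555 -0.0994  0.0908]
 [ 0.6952  0.0837  0.0906]
 [ 0.4927  0.1276  0.0905]]
 orange 88 [0.5213 0.035  0.1302] min [0.5155 0.0109 0.1155] max [0.5283 0.0477 0.135 ] px [263.4 350.1] h over plane [0.0276 0.0397 0.0427]
 wing top [0.5221 0.0309 0.1318] dir [0.17  0.985 0.014] 48
top blue 4335 c [0.5753 0.0144 0.092 ] n [1.5e-03 4.0e-04 1.0e+00] tilt 0.0016 yawdown -165.0
 rect size [182.1 204.5] corners
 [[ 0.4566 -0.0545  0.0922]
 [ 0.6559 -0.1004  0.092 ]
 [ 0.6968  0.0771  0.0918]
 [ 0.4975  0.123   0.0921]]
 orange 49 [0.5243 0.0274 0.1337] min [0.519  0.0048 0.1137] max [0.5294 0.0427 0.139 ] px [270.9 280.2] h over plane [0.0361 0.0416 0.0455]
 wing top [0.5248 0.027  0.1357] dir [-0.056 -0.998  0.016] 27
```

View pics/c5.png

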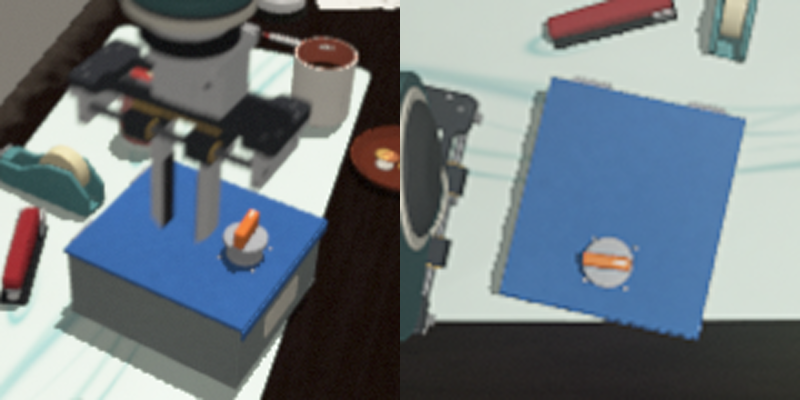

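Lid flat, and the wing has turned to lie across the box: (245,230) side crop, (607,262) top crop. It sits about 8 mm lower than at the start and no longer touches the gripper. I'll wait a second and confirm it holds.

servo_tool(
  steps=[
    {"delta_pos": [0, 0, -2], "twist": [0, 0, 0]},
    {"delta_pos": [0, 0, -4], "twist": [0, 0, 0]},
    {"delta_pos": [0, 0, -4], "twist": [0, 0, 0]},
    {"delta_pos": [0, 0, -4], "twist": [0, 0, 0]},
    {"delta_pos": [0, 0, -4], "twist": [0, 0, 0]},
    {"delta_pos": [0, 0, -4], "twist": [0, 0, 0]},
    {"delta_pos": [0, 0, -4], "twist": [0, 0, 0]},
    {"delta_pos": [0, 0, -4], "twist": [0, 0, 0]},
  ],
)

```text
t: 16.58
tcp_pos: [0.5508, 0.1444, 0.2654]
orientation: [0.994, -0.111, -0.0, 0.0]
ft_force: [-1.0, -1.1, 0.9]
finger_gap: 0.03
```

```bash
python3 - <<'E'
from h import *
for n in('side','top'): grab(n,n+'6')
for tag in ('5','6'):
  for n in('side','top'):
    z=np.load(f'pics/{n}{tag}.npz'); C=cloud(n,z['d']); hsv=cv2.cvtColor(z['p'],cv2.COLOR_RGB2HSV)
    m=(hsv[...,0]>5)&(hsv[...,0]<18)&(hsv[...,1]>140)&(np.linalg.norm(C[...,:2]-[.523,.027],axis=2)<.04)&(C[...,2]>.1)&(C[...,2]<.15)
    vu=np.argwhere(m); M=camera_model(n);K=np.array(M['mtx']);T=np.array(M['pose'])
    q=cv2.undistortPoints(vu[:,None,::-1].astype(float),K,np.array([M['k1'],0,0,0.]))[:,0]
    r=np.c_[q,np.ones(len(q))]@T[:3,:3].T; P=T[:3,3]+r*((.127-T[2,3])/r[:,2])[:,None]
    w=np.linalg.svd(P[:,:2]-P[:,:2].mean(0))[2][0]; a=np.degrees(np.arctan2(w[1],w[0]))%180
    print(tag,n,len(vu),'wing deg',a.round(1),'turn rad',np.radians(167.35-a-0+ (0)).round(3), 'z95',np.percentile(C[m][:,2],95).round(4))
E
python3 meas.py 6 2>&1 | grep tilt
```

```text
5 side 88 wing deg 86.9 turn rad 1.404 z95 0.1332
5 top 49 wing deg 82.1 turn rad 1.488 z95 0.1376
6 side 88 wing deg 86.9 turn rad 1.404 z95 0.1334
6 top 49 wing deg 82.3 turn rad 1.484 z95 0.1378
side blue 4218 c [0.573  0.03   0.0906] n [-1.4e-03  7.0e-04  1.0e+00] tilt 0.0015 yawdown -25.54
top blue 4384 c [0.5754 0.0144 0.0921] n [1.5e-03 1.0e-04 1.0e+00] tilt 0.0015 yawdown -177.74
```

Nothing changed over 0.75 s: the turn reads 1.40–1.49 rad, the head is down and the lid is flat, so it is caught.

```bash
python3 -c "
from rig import *
print(job_done())"
```

```text
the job is handed in; nothing more can be done
None
```

The till-roll box is shut and locked, and the job was handed in at about 16.7 s of the 58 s allowed.

- **Closing:** I pushed the lid down with the closed fingertips near its front edge. It met the rim at 24 N.
- **Pressing:** I held the wing lightly and pressed until the force climbed steeply. That was about 12 mm down, with 14 N on the wrist.
- **Turning:** I eased off, turned the head about 90° clockwise, let the spring lift it about 4 mm, then opened the gripper and backed away.

**Final checks:** two looks 0.75 s apart agreed.
- The lid is flat, with a tilt of about 0.0015 rad.
- The head stays down, about 4–8 mm lower than at the start depending on the camera.
- The gripper touches nothing, and I saw no bystander moved in the pictures. I did not measure the bystanders' positions.

**Less certain:**
- The side camera reads the turn as 1.40 rad and the top camera as 1.49 rad. Both are within the 1.4–1.6 rad expected when caught, though the side reading is at the edge.
- The wrist force reached 16 N once during the turn. The spring carries part of that, so the load on the stop should have stayed below the 18 N limit.
- I gripped the wing 2–3 mm off the head's axis. That caused side forces of up to about 8 N during the turn, which I trimmed as I went.

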